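# Weigh the hemmed-in coffee tin and restore the tray

## Task

Weigh the coffee tin that is hemmed in on the slatted tray: first move both white cups and the tamper off the tray and stand all three on the cork mat, leaving the tin where it is meanwhile, then lift the tin out and stand it in the middle of the scale's round plate. With the tin left on the scale, put the low cup, the tall cup and the tamper each back upright on the very spot of the tray where it stood at the start, leaving the tin's own spot empty. Knock nothing over and leave the kettle, the milk pitcher and the sugar bowl where they are.

Things in the scene. Friction and masses are not known exactly. Their poses are not given: they have to be found in the camera images.
- tin_mid (a point): Centre (half-way up) of the round aluminium coffee tin: upright cylinder 60 mm in diameter, 76 mm high, screw cap with ribbed edge on top, closed tight; weighs about 0.2 kg. z axis up, so its underside is 38 mm below. Starts on the middle spot of the tray, only 10 to 15 mm from each of its three neighbours, so that fingers do not fit round it until they are cleared.
- low_cup_mid (a point): Centre (half-way up) of the low white ceramic cup, without handle: 60 mm in outer diameter over its upper half, narrower at the foot, 52 mm high, open on top, wall 4 mm, about 0.14 kg. z axis up; underside 26 mm below. Starts on one of the three outer spots of the tray (which one varies).
- tall_cup_mid (a point): Centre (half-way up) of the tall white ceramic cup, without handle: 50 mm in outer diameter over its upper two thirds, slightly narrower at the foot, 74 mm high, open on top, wall 4 mm, about 0.16 kg. z axis up; underside 37 mm below. Starts on one of the three outer spots of the tray (which one varies).
- tamper_mid (a point): Centre (half-way up) of the steel tamper standing on its base: round base 58 mm in diameter and 22 mm high, thin neck, above it an upright round grip 28 mm in diameter from 38 to 80 mm above the underside (80 mm is the total height); about 0.35 kg. z axis up; underside 40 mm below, middle of the grip 19 mm above this point. Starts on one of the three outer spots of the tray (which one varies).
- tray: Fixed slatted tray of pale ash wood, 220 x 220 mm, its deck 12 mm above the dresser top with a low edge 16 mm high. Origin at the centre of its underside, z up. Round cork inlays, flush, 66 mm across, mark four spots: the tin's at the tray's centre, and three outer ones 70 mm from it, in the tray's own x, y at (30, 63), (-70, 0) and (30, -63) mm. Each holds one thing at the start, centred.
- mat: Fixed plain cork mat lying flat, 260 mm (its x) by 120 mm (its y), 3 mm thick: the side area where the three things wait. Origin at the centre of its underside, z up. Tray and mat lie on opposite sides of the scale; which is left and which right varies.
- scale_plate (a point): Centre of the top face of the scale's round steel plate, 94 mm across and 20 mm above the dresser top, where the tin goes. The scale is a flat black box, 140 x 110 mm, fixed, with a dark blank display on its robot-side end; z up.
- kettle: Bystander: matte black kettle with gooseneck spout and side handle, about 155 mm in diameter, 156 mm high. Origin at the centre of its underside. Not to be moved.
- pitcher: Bystander: open steel milk pitcher with one loop handle, about 82 mm in diameter, 95 mm high. Origin at the centre of its underside. Not to be moved.
- sugar_bowl: Bystander: lidded terracotta sugar bowl, 88 mm in diameter, 70 mm high. Origin at the centre of its underside. Not to be moved.
There are look-alikes about, which are no part of the job. Leave any blue or red look-alike of the part that bears tin_mid alone. Leave any blue look-alike of the part that bears tall_cup_mid alone.

How it is judged:
On the way, in this order (a step that is already met when the one before it is completed fails the run):
1. both cups and the tamper stand upright and released on the cork mat, the tin still at its place on the tray (linear speed of each of low_cup, tall_cup, tamper below 0.02 m/s and angle between each of low_cup_mid, tall_cup_mid, tamper_mid's own z axis and vertical below 0.1 rad and contact force between each of low_cup, tall_cup, tamper and the fingers below 0.3 N and x of low_cup_mid in the frame of mat between -0.125 and 0.125 m and y of low_cup_mid in the frame of mat between -0.055 and 0.055 m and z of low_cup_mid in the frame of mat below 0.035 m and x of tall_cup_mid in the frame of mat between -0.125 and 0.125 m and y of tall_cup_mid in the frame of mat between -0.055 and 0.055 m and z of tall_cup_mid in the frame of mat below 0.046 m and x of tamper_mid in the frame of mat between -0.125 and 0.125 m and y of tamper_mid in the frame of mat between -0.055 and 0.055 m and z of tamper_mid in the frame of mat below 0.049 m and distance of tin_mid from where it was at the start of the episode below 0.015 m), for 0.2 s.
2. the tin stands upright and released in the middle of the scale's plate while the other three still wait on the mat (linear speed of each of tin, low_cup, tall_cup, tamper below 0.02 m/s and angle between each of tin_mid, low_cup_mid, tall_cup_mid, tamper_mid's own z axis and vertical below 0.1 rad and contact force between each of tin, low_cup, tall_cup, tamper and the fingers below 0.3 N and horizontal distance between tin_mid and scale_plate below 0.015 m and z of tin_mid in the frame of scale_plate between 0.032 and 0.044 m and x of low_cup_mid in the frame of mat between -0.125 and 0.125 m and y of low_cup_mid in the frame of mat between -0.055 and 0.055 m and z of low_cup_mid in the frame of mat below 0.035 m and x of tall_cup_mid in the frame of mat between -0.125 and 0.125 m and y of tall_cup_mid in the frame of mat between -0.055 and 0.055 m and z of tall_cup_mid in the frame of mat below 0.046 m and x of tamper_mid in the frame of mat between -0.125 and 0.125 m and y of tamper_mid in the frame of mat between -0.055 and 0.055 m and z of tamper_mid in the frame of mat below 0.049 m), for 0.2 s.
At the end, for the whole second after the job is handed in: The tin stands upright (within 0.1 rad) on the scale's plate, its axis within 15 mm of the plate's centre; the low cup, the tall cup and the tamper each stand upright within 15 mm of where they stood at the start; all are released and at rest (linear speed of each of tin, low_cup, tall_cup, tamper below 0.02 m/s and angle between each of tin_mid, low_cup_mid, tall_cup_mid, tamper_mid's own z axis and vertical below 0.1 rad and contact force between each of tin, low_cup, tall_cup, tamper and the fingers below 0.3 N and horizontal distance between tin_mid and scale_plate below 0.015 m and z of tin_mid in the frame of scale_plate between 0.032 and 0.044 m and distance of each of low_cup_mid, tall_cup_mid, tamper_mid from where it was at the start of the episode below 0.015 m); the robot touches nothing.
It fails at once if the kettle, the milk pitcher or the sugar bowl is moved by more than 20 mm (distance of any of kettle, pitcher, sugar_bowl from where it was at the start of the episode above 0.02 m).
It fails at once if a cup, the tamper or the tin is knocked over (leans more than 0.7 rad) (angle between any of low_cup_mid, tall_cup_mid, tamper_mid, tin_mid's own z axis and vertical above 0.7 rad).
It also fails if it takes over 150 s, if anything falls off the work surface, if the arm or the gripper's body presses on something with over 40 N, if the wrist force passes 120 N, or if a joint passes its speed limit or range.

## Robot

A 6-joint arm with a two-finger parallel gripper is mounted at the origin on the work surface. World frame = base frame: x ahead of the robot, y to its left, z up, the work surface at z = 0. Lengths are in m, angles in rad, forces in N, time in s.
With the tool pointing down it reaches from about 0.25 to 0.8 m from the base axis. Payload 8.5 kg.
Tool frame: the origin (TCP) lies at the very end of the fingers, on their centre line; the grasp point (between the pads) lies bot.grip_point_offset behind it (bot.grip_point_offset is the distance from the TCP to the grasp point, in m); z points along the fingers, y is the direction in which the jaws open and shut (so a half turn about z gives the same grasp; the last joint's range is limited). The gripper opens to 85 mm and grips with 20 to 120 N. Pads are 22 mm wide; open, the fingers measure 114 mm over their backs; the gripper's body (76 mm by 85 mm) begins 54 mm behind the grasp point. The pads swing forward as they close: fully open they stand 13 mm farther back than shut.
Start: joints at [1.299, 0.238, -0.013, 1.319, 0, 1.571], TCP at [0.141, 0.506, 0.231] pointing down, gripper open.
Joint ranges: [-2.66, 2.66], [-1.03, 1.9], [-1.14, 1.46], [-1.82, 2.27], [-1.45, 1.34], [-3.14, 3.14]. Speed limits (rad/s): [2.22, 2.22, 2.79, 3.14, 3.14, 3.14].

## Interface

Orientations are given as [roll, pitch, yaw] about the fixed x, y, z axes, in that order (R = Rz(yaw) Ry(pitch) Rx(roll)).
In Python, from cell import bot gives the robot as it stands.
- The arm moves only by the tool step_arm, never from a script. Its argument "increments" is a list of rows, each a list of 7 numbers: the shift along the world's x, y, z in m, then the turn, a rotation vector about the world's x, y, z in rad, then the opening, from 0 (shut) to 1 (fully open). A call has 1 to 20 rows; each row is the pose to reach, as a shift and turn from the pose commanded when the call began; what a row does not reach only later rows make up. A row lasts 1/10 s, in which the tool goes at most 50 mm and 8.59 degrees, less where a joint would pass 70% of its speed; a pose out of reach is approached as far as the arm can. A call with a gripper value outside its range is refused whole. The fingers move at their own pace and stop on an object; the grip force is fixed at half the most. Time passes only in rows, so rows that repeat a pose let the fingers close. It gives the time, the measured TCP pose, the force and the opening at its end, in the units of the state.
- bot.read_state(): the state, without advancing time (a new reading comes with each control period).
- bot.camera(name): name is "side" or "top"; returns the picture (384x512x3 uint8, red, green, blue); there is no depth.
- bot.camera_model(name): a dict with "camera_matrix" (3x3 intrinsics, pixels), "world_to_cam" (4x4, takes a point from world to camera coordinates). Camera axes: x right, y down, z forward; pixel columns grow to the right and rows downward; lengths in m; the calibration is good to about 2 mm. A picture is of the moment at which its call begins. camera_model takes no time and is no camera call.
- bot.close_job(): hands the job in, once; it reports no verdict.
Trained networks look in the newest picture that a camera, given by its name, has taken for a name from the list of things; names that differ only in an ending like _2 or _b are one class to them, and where a whole thing is asked for, a point or a joint stands for the part that bears it (a point fixed in the world has none). Each returns a list of dicts, best first, with "conf" (0 to 1); they miss things now and then, are a little off and sometimes report something else, mostly with a low value. They report only what shows in the picture. A call takes as long as a camera call. They do not tell look-alikes from the thing itself.
- bot.look_for(camera, name): "point" ([x, y, z] in m, in the coordinates of the camera as it stood for that picture, good to about 4 mm: the middle of the surface that is visible of it).
- bot.outline_of(camera, name): "mask" (384x512 bool, what is visible of it).
- bot.pinpoint(camera, name): "point" ([x, y, z] in m, in the coordinates of the camera as it stood for that picture, good to about 4 mm: a listed point, or the origin of a listed thing).
The state is a dict: "time_s": time; "joints": joint angles; "qd": joint speeds; "joint_efforts": joint torques, N m; "eef_pos": TCP position; "tcp_rot": TCP orientation; "contact_force": force on the tool from outside, world axes, zero at the start; "torque": the same for the moment, N m; "gripper_width": opening from 0.0 (shut) to 1.0 (fully open).
Only numpy, scipy, OpenCV 4.12 (cv2) and the standard library are available. Lean on these libraries where they do the work, as an engineer would, in place of code of your own. Each camera call takes 0.05 s, during which the arm holds its last target. There are 200 camera calls.

## Working session

There is one attempt and no reset: what is moved stays moved. The work goes in short steps, Python scripts to look and compute and a tool call to move; the robot and the scene stay as the last step left them, time stands still between calls to the robot, and variables do not carry over. Pictures are saved under pics/ and viewed, about 12 in all and at most 16, crops included, and the job is handed in when it is done.

Besides the shell and the picture viewer there is one more tool, called after "Emit:" as a command line: name --pt "numbers of a row" for each row, then --argument value for the rest. step_arm: Moves the arm, as the interface text tells. Its arguments: {"type":"object","properties":{"increments":{"type":"array"}},"required":["increments"]}

```bash
mkdir -p pics; ls; cat > h.py <<'E'
from cell import bot
import numpy as np, cv2
def toworld(cam,p):
    M=np.array(bot.camera_model(cam)["world_to_cam"]); return np.linalg.inv(M)@np.r_[p,1]
def snap(cam,name,crop=None,scale=1):
    im=bot.camera(cam)[:,:,::-1]
    if crop: r0,r1,c0,c1=crop; im=im[r0:r1,c0:c1]
    cv2.imwrite("pics/"+name,cv2.resize(im,None,fx=scale,fy=scale,interpolation=cv2.INTER_CUBIC))
def pix(cam,P):
    m=bot.camera_model(cam); q=np.array(m["world_to_cam"])@np.r_[P,1]; u=np.array(m["camera_matrix"])@q[:3]; return u[:2]/u[2]
def ray(cam,uv,z):
    m=bot.camera_model(cam); M=np.linalg.inv(np.array(m["world_to_cam"])); d=M[:3,:3]@np.linalg.solve(np.array(m["camera_matrix"]),[uv[0],uv[1],1.]); o=M[:3,3]; return o+d*(z-o[2])/d[2]
E
python3 - <<'E'
from h import *
np.set_printoptions(precision=3,suppress=True)
print(bot.read_state(),bot.grip_point_offset)
snap("top","t0.png",None,1.5); snap("side","s0.png",None,1.5)
for n in ["tin_mid","low_cup_mid","tall_cup_mid","tamper_mid","tray","mat","scale_plate","kettle","pitcher","sugar_bowl"]:
    for c in ["top","side"]:
        for d in bot.pinpoint(c,n): 
            w=toworld(c,d["point"])[:3]; print(n,c,round(d["conf"],2),w,pix(c,w).round())
E
```

```text
pics
{'time_s': 0.0, 'joints': array([ 1.299,  0.239, -0.014,  1.319,  0.   ,  1.571]), 'qd': array([ 0.   ,  0.001,  0.001, -0.001, -0.001,  0.001]), 'joint_efforts': array([  0.   , -53.877,  34.644,   0.018,   0.   ,   0.   ]), 'eef_pos': array([0.141, 0.505, 0.231]), 'tcp_rot': array([-3.14, -0.  ,  2.87]), 'contact_force': array([ 0.507,  0.085, -0.241]), 'torque': array([ 0.016,  0.001, -0.047]), 'gripper_width': 1.001338793239572} 0.0187
tin_mid top 0.67 [0.552 0.237 0.049] [205. 188.]
tin_mid top 0.58 [0.362 0.2   0.04 ] [213. 235.]
tin_mid top 0.5 [0.557 0.413 0.042] [163. 187.]
tin_mid side 0.63 [0.552 0.415 0.038] [324. 252.]
tin_mid side 0.56 [0.549 0.236 0.052] [288. 224.]
tin_mid side 0.56 [0.359 0.202 0.039] [315. 203.]
low_cup_mid top 0.56 [0.585 0.299 0.04 ] [191. 181.]
low_cup_mid side 0.51 [0.577 0.307 0.036] [296. 241.]
tall_cup_mid top 0.68 [0.626 0.059 0.037] [249. 172.]
tall_cup_mid top 0.64 [0.573 0.168 0.052] [222. 183.]
tall_cup_mid side 0.77 [0.568 0.173 0.049] [272. 219.]
tall_cup_mid side 0.59 [0.621 0.062 0.039] [241. 214.]
tamper_mid top 0.43 [0.481 0.246 0.054] [203. 205.]
tamper_mid side 0.6 [0.473 0.243 0.057] [303. 216.]
tray top 0.63 [0.546 0.239 0.001] [206. 192.]
tray side 0.79 [ 0.547  0.237 -0.002] [287. 236.]
tray side 0.44 [ 0.532 -0.217 -0.   ] [214. 183.]
mat top 0.78 [ 0.537 -0.223 -0.002] [315. 195.]
mat side 0.88 [ 0.537 -0.216 -0.002] [213. 184.]
scale_plate top 0.84 [0.493 0.015 0.021] [259. 204.]
scale_plate side 0.63 [0.491 0.021 0.02 ] [259. 200.]
kettle top 0.73 [0.552 0.596 0.003] [122. 190.]
kettle top 0.54 [0.479 0.242 0.055] [203. 206.]
kettle side 0.89 [ 0.548  0.6   -0.   ] [367. 289.]
pitcher top 0.96 [ 0.547 -0.503 -0.004] [381. 193.]
pitcher side 0.87 [ 0.548 -0.5    0.002] [172. 158.]
pitcher side 0.51 [0.566 0.172 0.049] [272. 219.]
sugar_bowl top 0.76 [ 0.746  0.016 -0.001] [259. 147.]
sugar_bowl side 0.89 [0.747 0.018 0.002] [208. 229.]
```

View pics/t0.png

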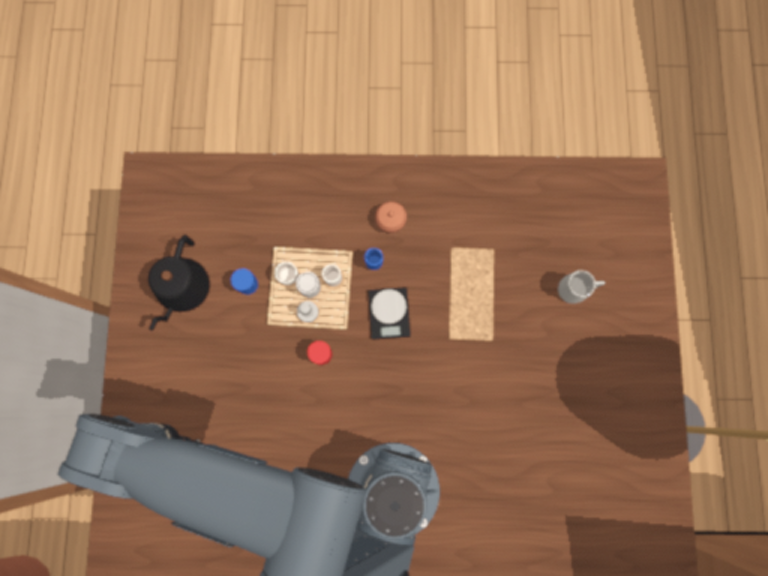

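View pics/s0.png

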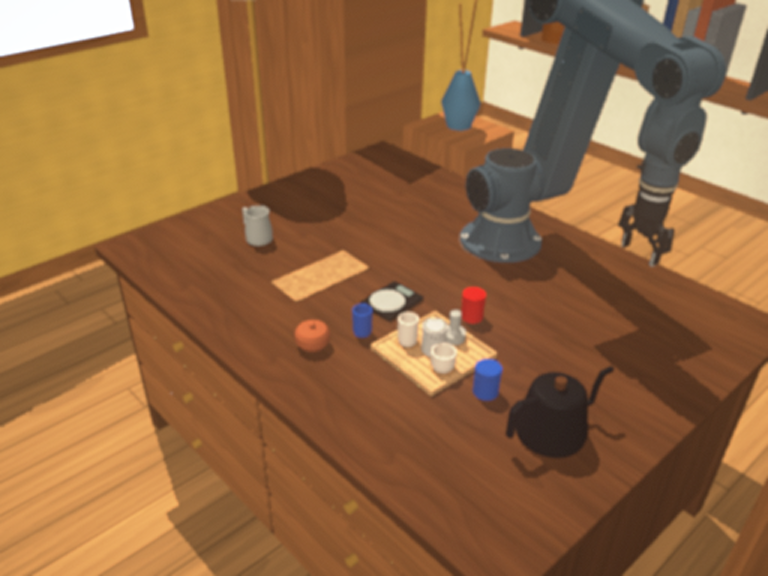

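```bash
python3 - <<'E'
from h import *
snap("top","t1.png",(145,250,150,370),3.6)
E
```

```text
(no output)
```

View pics/t1.png

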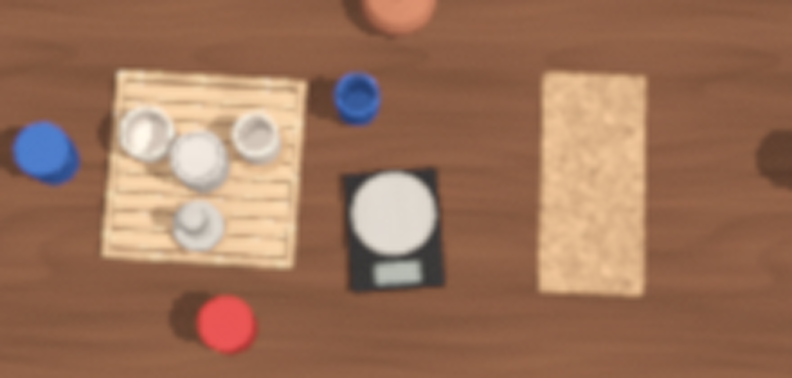

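The silver tin at (205,188) is mine. The look-alikes are the blue tin (163,187), the red tin (213,235) and the blue cup (249,172). The white cups are at (191,181) for the low one and (222,183) for the tall one, and the tamper is at (203,205). The crop confirms the choice. Next I'll refine the tray, mat and plate poses.

```bash
python3 - <<'E'
from h import *
np.set_printoptions(precision=4,suppress=True)
bot.camera("top"); bot.camera("side")
def rect(cam,n,z):
    d=bot.outline_of(cam,n)
    for x in d[:1]:
        m=x["mask"].astype(np.uint8); ys,xs=np.nonzero(m)
        P=np.array([ray(cam,(a,b),z)[:2] for a,b in zip(xs,ys)],np.float32)
        r=cv2.minAreaRect(P*1000); print(cam,n,round(x["conf"],2),m.sum(),np.round(r[0],1),np.round(r[1],1),round(r[2],2),"mean",P.mean(0))
for c in("top","side"):
    rect(c,"tray",.014); rect(c,"mat",.003); rect(c,"scale_plate",.02)
# corners picked by hand in crop t1 (scale 3.6, offset 150,145)
q=lambda a,z: np.array([ray("top",(150+(x+.5)/3.6-.5,145+(y+.5)/3.6-.5),z)[:2] for x,y in a])
T=q([(118,70),(305,82),(293,267),(104,257)],.016); print("tray",T,T.mean(0))
e=(T[0]-T[3]+T[1]-T[2]); print("yaw",np.arctan2(e[1],e[0]))
e=(T[0]-T[1]+T[3]-T[2]); print("yaw2",np.arctan2(-e[0],e[1]))
M=q([(543,72),(647,74),(643,296),(538,293)],.003); print("mat",M,M.mean(0))
print("plate",q([(393,213)],.02)); print("low",q([(146,133)],.064),"tall",q([(255,136)],.086),"tin",q([(198,157)],.088),"tampertop",q([(194,217)],.092))
E
```

```text
top tray 0.67 2120 [547.7 236.6] [225.8 226.3] 88.31 mean [0.5445 0.2335]
top mat 0.71 1760 [ 534.  -221.8] [125.7 264.9] 89.39 mean [ 0.5323 -0.2198]
top scale_plate 0.81 855 [475.2  13.5] [139.2 108.6] 4.07 mean [0.4749 0.0139]
side tray 0.85 1488 [548.6 246. ] [231.5 232.3] 87.13 mean [0.5772 0.2677]
side mat 0.84 1008 [ 534.3 -212.2] [127.8 264.3] 89.06 mean [ 0.5387 -0.2114]
side scale_plate 0.9 574 [487.1  29.8] [145.1 114.8] 4.13 mean [0.4865 0.0315]
tray [[0.6626 0.3417]
 [0.6501 0.1204]
 [0.4306 0.1303]
 [0.4403 0.3488]] [0.5459 0.2353]
yaw -0.03858768841291074
yaw2 -0.05069520272992896
mat [[ 0.6679 -0.1624]
 [ 0.6666 -0.2864]
 [ 0.4018 -0.2755]
 [ 0.4042 -0.1537]] [ 0.5351 -0.2195]
plate [[0.494  0.0153]]
low [[0.5772 0.2984]] tall [[0.5704 0.172 ]] tin [[0.5454 0.2353]] tampertop [[0.4767 0.2371]]
```

Emit:
step_arm --pt "0.439 -0.207 -0.03 0 0 -1.79 1" --pt "0.439 -0.207 -0.03 0 0 -1.79 1" --pt "0.439 -0.207 -0.03 0 0 -1.79 1" --pt "0.439 -0.207 -0.03 0 0 -1.79 1" --pt "0.439 -0.207 -0.03 0 0 -1.79 1" --pt "0.439 -0.207 -0.03 0 0 -1.79 1" --pt "0.439 -0.207 -0.03 0 0 -1.79 1" --pt "0.439 -0.207 -0.03 0 0 -1.79 1" --pt "0.439 -0.207 -0.03 0 0 -1.79 1" --pt "0.439 -0.207 -0.03 0 0 -1.79 1" --pt "0.439 -0.207 -0.03 0 0 -1.79 1" --pt "0.439 -0.207 -0.03 0 0 -1.79 1" --pt "0.439 -0.207 -0.03 0 0 -1.79 1" --pt "0.439 -0.207 -0.03 0 0 -1.79 1" --pt "0.439 -0.207 -0.03 0 0 -1.79 1" --pt "0.439 -0.207 -0.03 0 0 -1.79 1"

```text
time_s: 3.15
eef_pos: [0.5797, 0.2989, 0.2015]
tcp_rot: [3.142, -0.0, 1.082]
contact_force: [0.4, -0.2, 0.3]
gripper_width: 1.003
```

Emit:
step_arm --pt "0 0 -0.05 0 0 0 1" --pt "0 0 -0.1 0 0 0 1" --pt "0 0 -0.11 0 0 0 1" --pt "0 0 -0.11 0 0 0 1"

```text
time_s: 3.55
eef_pos: [0.5788, 0.2983, 0.0902]
tcp_rot: [-3.14, 0.003, 1.081]
contact_force: [0.2, 0.3, 0.5]
gripper_width: 1.001
```

```bash
python3 - <<'E'
from h import *
snap("side","s1.png",(160,300,210,370),4.5)
E
```

```text
(no output)
```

View pics/s1.png

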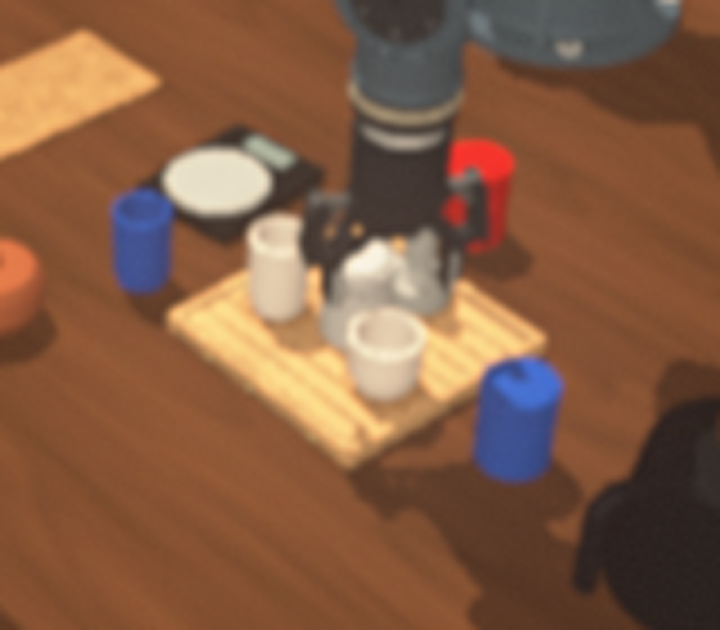

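The fingers straddle the low cup (rim at crop 386,327). I'll check that pixel numerically.

```bash
python3 - <<'E'
from h import *
f=lambda x,y,z: ray("side",(210+(x+.5)/4.5-.5,160+(y+.5)/4.5-.5),z)
print("low",f(386,328,.064),"tall",f(283,237,.086))
p=pix("side",[.579,.298,.09]); print((p-[210,160])*4.5)
print([((pix("side",q)-[210,160])*4.5).round() for q in ([.494,.015,.02],[.58,.298,.064],[.574,.1725,.086])])
print(f(217,181,.02))
E
```

```text
low [0.57210545 0.29642188 0.064     ] tall [0.57063151 0.17804189 0.086     ]
[381.8710358  305.25187782]
[array([212., 177.]), array([379., 331.]), array([274., 234.])]
[0.49386904 0.01964971 0.02      ]
```

Emit:
step_arm --pt "-0.002 0 -0.03 0 0 0 1" --pt "-0.002 0 -0.06 0 0 0 1" --pt "-0.002 0 -0.06 0 0 0 1" --pt "-0.002 0 -0.06 0 0 0 0.6" --pt "-0.002 0 -0.06 0 0 0 0.4" --pt "-0.002 0 -0.06 0 0 0 0" --pt "-0.002 0 -0.06 0 0 0 0" --pt "-0.002 0 -0.06 0 0 0 0" --pt "-0.002 0 -0.06 0 0 0 0" --pt "-0.002 0 -0.06 0 0 0 0"

```text
time_s: 4.6
eef_pos: [0.5798, 0.2997, 0.0346]
tcp_rot: [3.139, -0.004, 1.08]
contact_force: [0.5, 0.2, 5.4]
gripper_width: 0.671
```

Emit:
step_arm --pt "0 0 0.02 0 0 0 0" --pt "0 0 0.05 0 0 0 0" --pt "0 0 0.09 0 0 0 0" --pt "0 0 0.13 0 0 0 0" --pt "0 0 0.15 0 0 0 0" --pt "0 0 0.15 0 0 0 0"

```text
time_s: 5.2
eef_pos: [0.5799, 0.2997, 0.187]
tcp_rot: [3.137, -0.007, 1.08]
contact_force: [-0.4, 0.4, -1.7]
gripper_width: 0.673
```

```bash
python3 - <<'E'
from h import *
snap("side","s2.png",(130,280,210,370),4)
E
```

```text
(no output)
```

View pics/s2.png

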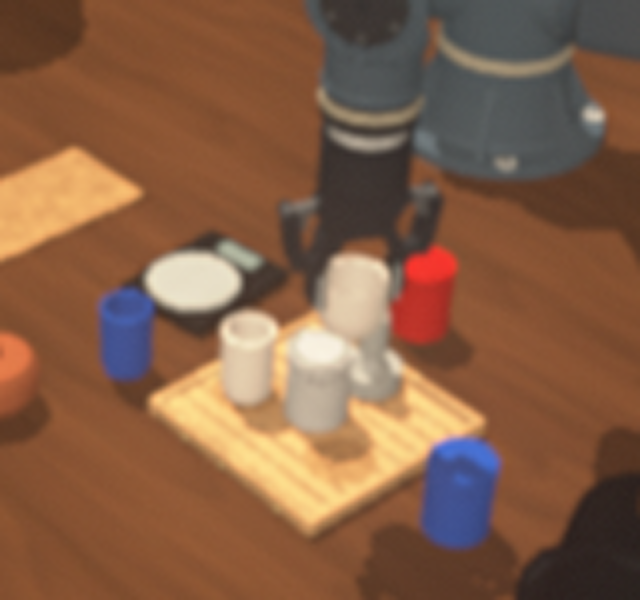

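Emit:
step_arm --pt "0.002 -0.02 0 0 0 0 0" --pt "0.005 -0.05 0 0 0 0 0" --pt "0.008 -0.09 0 0 0 0 0" --pt "0.012 -0.13 0 0 0 0 0" --pt "0.016 -0.17 0 0 0 0 0" --pt "0.02 -0.21 0 0 0 0 0" --pt "0.024 -0.25 0 0 0 0 0" --pt "0.028 -0.29 0 0 0 0 0" --pt "0.032 -0.33 0 0 0 0 0" --pt "0.036 -0.37 0 0 0 0 0" --pt "0.04 -0.41 0 0 0 0 0" --pt "0.043 -0.45 0 0 0 0 0" --pt "0.046 -0.48 -0.02 0 0 0 0" --pt "0.048 -0.51 -0.05 0 0 0 0" --pt "0.048 -0.522 -0.08 0 0 0 0" --pt "0.048 -0.522 -0.11 0 0 0 0" --pt "0.048 -0.522 -0.13 0 0 0 0" --pt "0.048 -0.522 -0.14 0 0 0 0" --pt "0.048 -0.522 -0.14 0 0 0 0"

```text
time_s: 7.15
eef_pos: [0.6242, -0.2233, 0.0392]
tcp_rot: [-3.138, 0.001, 1.079]
contact_force: [-0.7, 0.2, -2.0]
gripper_width: 0.67
```

Emit:
step_arm --pt "0 0 -0.004 0 0 0 0" --pt "0 0 -0.008 0 0 0 0" --pt "0 0 -0.011 0 0 0 0" --pt "0 0 -0.012 0 0 0 0" --pt "0 0 -0.012 0 0 0 0" --pt "0 0 -0.012 0 0 0 0"

```text
time_s: 7.75
eef_pos: [0.6261, -0.2233, 0.0295]
tcp_rot: [3.141, -0.0, 1.08]
contact_force: [-0.8, -0.7, -1.9]
gripper_width: 0.673
```

Emit:
step_arm --pt "0 0 -0.002 0 0 0 0" --pt "0 0 -0.004 0 0 0 0" --pt "0 0 -0.004 0 0 0 0" --pt "0 0 -0.004 0 0 0 0"

```text
time_s: 8.15
eef_pos: [0.6261, -0.2234, 0.0256]
tcp_rot: [3.141, -0.0, 1.08]
contact_force: [-0.8, 0.3, 2.9]
gripper_width: 0.671
```

Emit:
step_arm --pt "0 0 0 0 0 0 0.8" --pt "0 0 0 0 0 0 1" --pt "0 0 0 0 0 0 1" --pt "0 0 0 0 0 0 1" --pt "0 0 0.03 0 0 0 1" --pt "0 0 0.07 0 0 0 1" --pt "0 0 0.12 0 0 0 1" --pt "0 0 0.15 0 0 0 1" --pt "-0.006 0.045 0.15 0 0 0.1 1" --pt "-0.012 0.09 0.15 0 0 0.22 1" --pt "-0.018 0.135 0.15 0 0 0.34 1" --pt "-0.025 0.18 0.15 0 0 0.46 1" --pt "-0.031 0.225 0.15 0 0 0.58 1" --pt "-0.038 0.27 0.15 0 0 0.7 1" --pt "-0.045 0.315 0.15 0 0 0.8 1" --pt "-0.05 0.36 0.15 0 0 0.89 1" --pt "-0.055 0.395 0.15 0 0 0.89 1" --pt "-0.055 0.397 0.15 0 0 0.89 1" --pt "-0.055 0.397 0.15 0 0 0.89 1" --pt "-0.055 0.397 0.15 0 0 0.89 1"

```text
time_s: 10.15
eef_pos: [0.571, 0.1729, 0.1752]
tcp_rot: [-3.141, 0.0, 1.969]
contact_force: [-0.3, -0.5, -0.3]
gripper_width: 0.999
```

```bash
python3 - <<'E'
from h import *
np.set_printoptions(precision=4,suppress=True)
bot.camera("side");bot.camera("top");print(bot.read_state()["eef_pos"])
for n in ["low_cup_mid","tall_cup_mid"]:
    for c in ["side","top"]:
        for d in bot.pinpoint(c,n): print(n,c,round(d["conf"],2),toworld(c,d["point"])[:3])
E
```

```text
[0.5711 0.1724 0.1753]
low_cup_mid side 0.48 [ 0.6242 -0.2177  0.0263]
low_cup_mid top 0.54 [ 0.6278 -0.2251  0.0298]
tall_cup_mid side 0.69 [0.4713 0.2397 0.0537]
tall_cup_mid side 0.62 [0.6214 0.0608 0.0355]
tall_cup_mid side 0.48 [0.5663 0.1716 0.0495]
tall_cup_mid top 0.73 [0.6257 0.0562 0.0379]
```

Emit:
step_arm --pt "0 0 -0.04 0 0 0 1" --pt "0 0 -0.08 0 0 0 1" --pt "0 0 -0.11 0 0 0 1" --pt "0 0 -0.133 0 0 0 1" --pt "0 0 -0.133 0 0 0 1" --pt "0 0 -0.133 0 0 0 0.6" --pt "0 0 -0.133 0 0 0 0.4" --pt "0 0 -0.133 0 0 0 0" --pt "0 0 -0.133 0 0 0 0" --pt "0 0 -0.133 0 0 0 0" --pt "0 0 -0.133 0 0 0 0" --pt "0 0 -0.133 0 0 0 0"

```text
time_s: 11.65
eef_pos: [0.5721, 0.174, 0.0442]
tcp_rot: [3.139, 0.001, 1.97]
contact_force: [-0.9, -0.6, 6.3]
gripper_width: 0.577
```

Emit:
step_arm --pt "0 0 0.02 0 0 0 0" --pt "0 0 0.05 0 0 0 0" --pt "0 0 0.09 0 0 0 0" --pt "0 0 0.13 0 0 0 0" --pt "0 -0.02 0.14 0 0 0 0" --pt "-0.005 -0.05 0.14 0 0 0 0" --pt "-0.008 -0.09 0.14 0 0 0 0" --pt "-0.012 -0.13 0.14 0 0 0 0" --pt "-0.016 -0.17 0.14 0 0 0 0" --pt "-0.02 -0.21 0.14 0 0 0 0" --pt "-0.024 -0.25 0.14 0 0 0 0" --pt "-0.028 -0.29 0.14 0 0 0 0" --pt "-0.032 -0.33 0.14 0 0 0 0" --pt "-0.036 -0.37 0.14 0 0 0 0" --pt "-0.036 -0.39 0.12 0 0 0 0" --pt "-0.036 -0.396 0.09 0 0 0 0" --pt "-0.036 -0.396 0.06 0 0 0 0" --pt "-0.036 -0.396 0.03 0 0 0 0" --pt "-0.036 -0.396 0.01 0 0 0 0" --pt "-0.036 -0.396 0.0 0 0 0 0"

```text
time_s: 13.65
eef_pos: [0.5342, -0.2221, 0.0411]
tcp_rot: [-3.14, -0.001, 1.97]
contact_force: [0.3, -0.1, -1.2]
gripper_width: 0.576
```

Emit:
step_arm --pt "0 0 -0.002 0 0 0 0" --pt "0 0 -0.004 0 0 0 0" --pt "0 0 -0.006 0 0 0 0" --pt "0 0 -0.006 0 0 0 0"

```text
time_s: 14.05
eef_pos: [0.5354, -0.2225, 0.037]
tcp_rot: [3.141, 0.001, 1.97]
contact_force: [-1.0, 0.2, -1.2]
gripper_width: 0.579
```

Emit:
step_arm --pt "0 0 -0.001 0 0 0 0" --pt "0 0 -0.002 0 0 0 0" --pt "0 0 -0.003 0 0 0 0" --pt "0 0 -0.003 0 0 0 0"

```text
time_s: 14.45
eef_pos: [0.5353, -0.2225, 0.0352]
tcp_rot: [3.14, 0.002, 1.97]
contact_force: [-4.8, 1.7, 15.7]
gripper_width: 0.58
```

Emit:
step_arm --pt "0 0 0.001 0 0 0 0.7" --pt "0 0 0.001 0 0 0 0.85" --pt "0 0 0.001 0 0 0 0.85" --pt "0 0 0.001 0 0 0 0.85" --pt "0 0 0.03 0 0 0 0.85" --pt "0 0 0.07 0 0 0 0.85" --pt "0 0 0.12 0 0 0 0.85" --pt "0 0 0.15 0 0 0 0.85" --pt "-0.006 0.045 0.15 0 0 0.05 0.85" --pt "-0.012 0.09 0.15 0 0 0.1 0.85" --pt "-0.018 0.135 0.15 0 0 0.15 0.85" --pt "-0.025 0.18 0.15 0 0 0.2 0.85" --pt "-0.031 0.225 0.15 0 0 0.25 0.85" --pt "-0.038 0.27 0.15 0 0 0.3 0.85" --pt "-0.045 0.315 0.15 0 0 0.35 0.85" --pt "-0.05 0.36 0.15 0 0 0.4 0.85" --pt "-0.055 0.41 0.15 0 0 0.45 0.85" --pt "-0.059 0.455 0.15 0 0 0.48 0.85" --pt "-0.059 0.463 0.15 0 0 0.48 0.85" --pt "-0.059 0.463 0.15 0 0 0.48 0.85"

```text
time_s: 16.45
eef_pos: [0.4756, 0.242, 0.1829]
tcp_rot: [-3.141, -0.0, 2.452]
contact_force: [-0.6, -0.6, -0.5]
gripper_width: 0.853
```

```bash
python3 - <<'E'
from h import *
np.set_printoptions(precision=4,suppress=True)
snap("side","s3.png",(130,280,170,370),4);bot.camera("top");print(bot.read_state()["eef_pos"])
for n in ["tamper_mid","tall_cup_mid","tin_mid"]:
    for c in ["side","top"]:
        for d in bot.pinpoint(c,n): print(n,c,round(d["conf"],2),toworld(c,d["point"])[:3])
E
```

```text
[0.4758 0.2399 0.183 ]
tamper_mid side 0.49 [0.4702 0.2403 0.0574]
tall_cup_mid side 0.5 [ 0.5296 -0.2214  0.0405]
tall_cup_mid side 0.49 [0.6196 0.0624 0.0382]
tall_cup_mid top 0.67 [ 0.5344 -0.2278  0.043 ]
tall_cup_mid top 0.53 [0.6292 0.0573 0.0342]
tin_mid side 0.84 [0.5457 0.2405 0.0494]
tin_mid side 0.8 [0.3615 0.1998 0.0372]
tin_mid side 0.77 [0.5496 0.4157 0.0386]
tin_mid top 0.62 [0.5598 0.4174 0.0444]
tin_mid top 0.46 [0.5484 0.2336 0.0486]
```

View pics/s3.png

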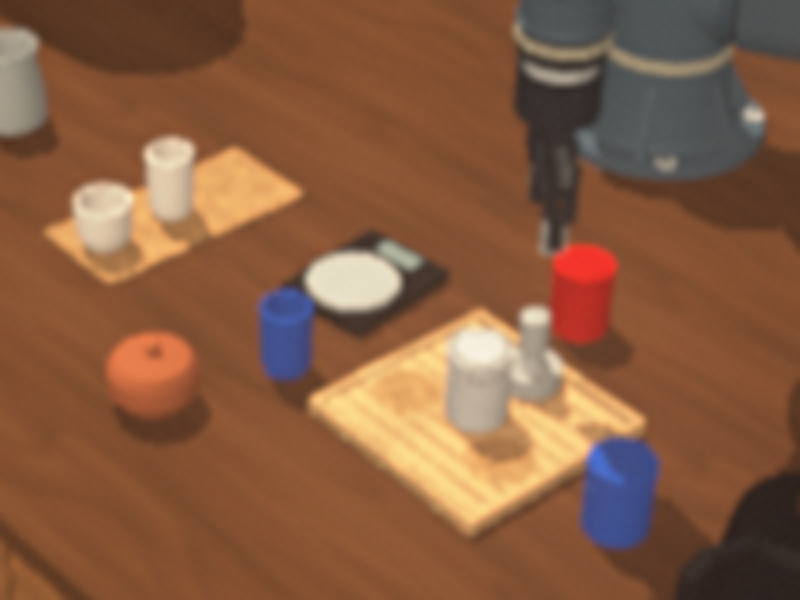

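Both cups stand upright on the mat, at crop (103,217) and (170,180). The tamper (535,350) and the tin are undisturbed.

Emit:
step_arm --pt "0 0 -0.04 0 0 0 0.85" --pt "0 0 -0.08 0 0 0 0.85" --pt "0 0 -0.11 0 0 0 0.85" --pt "0 0 -0.131 0 0 0 0.85" --pt "0 0 -0.131 0 0 0 0.85" --pt "0 0 -0.131 0 0 0 0.5" --pt "0 0 -0.131 0 0 0 0.4" --pt "0 0 -0.131 0 0 0 0.3" --pt "0 0 -0.131 0 0 0 0" --pt "0 0 -0.131 0 0 0 0" --pt "0 0 -0.131 0 0 0 0" --pt "0 0 -0.131 0 0 0 0" --pt "0 0 -0.131 0 0 0 0"

```text
time_s: 18.15
eef_pos: [0.4767, 0.2409, 0.0536]
tcp_rot: [3.14, 0.001, 2.45]
contact_force: [0.1, -2.0, 8.2]
gripper_width: 0.315
```

Emit:
step_arm --pt "0 0 0.02 0 0 0 0" --pt "0 0 0.05 0 0 0 0" --pt "0 0 0.09 0 0 0 0" --pt "0 0 0.13 0 0 0 0" --pt "-0.002 -0.02 0.14 0 0 0 0" --pt "-0.004 -0.06 0.14 0 0 0 0" --pt "-0.006 -0.1 0.14 0 0 0 0" --pt "-0.009 -0.14 0.14 0 0 0 0" --pt "-0.012 -0.18 0.14 0 0 0 0" --pt "-0.016 -0.22 0.14 0 0 0 0" --pt "-0.02 -0.26 0.14 0 0 0 0" --pt "-0.024 -0.3 0.14 0 0 0 0" --pt "-0.028 -0.34 0.14 0 0 0 0" --pt "-0.03 -0.38 0.14 0 0 0 0" --pt "-0.033 -0.42 0.14 0 0 0 0" --pt "-0.033 -0.45 0.12 0 0 0 0" --pt "-0.033 -0.463 0.08 0 0 0 0" --pt "-0.033 -0.463 0.04 0 0 0 0" --pt "-0.033 -0.463 0.01 0 0 0 0" --pt "-0.033 -0.463 0.0 0 0 0 0"

```text
time_s: 20.15
eef_pos: [0.4407, -0.2214, 0.0496]
tcp_rot: [-3.14, -0.005, 2.449]
contact_force: [0.2, 0.8, -4.5]
gripper_width: 0.311
```

Emit:
step_arm --pt "0 0 -0.002 0 0 0 0" --pt "0 0 -0.004 0 0 0 0" --pt "0 0 -0.005 0 0 0 0" --pt "0 0 -0.005 0 0 0 0"

```text
time_s: 20.55
eef_pos: [0.4437, -0.2226, 0.0484]
tcp_rot: [3.141, 0.002, 2.45]
contact_force: [0.9, 0.4, -5.0]
gripper_width: 0.315
```

Emit:
step_arm --pt "0 0 -0.002 0 0 0 0" --pt "0 0 -0.003 0 0 0 0" --pt "0 0 -0.004 0 0 0 0" --pt "0 0 -0.004 0 0 0 0"

```text
time_s: 20.95
eef_pos: [0.4433, -0.2226, 0.0447]
tcp_rot: [3.141, 0.002, 2.45]
contact_force: [-4.3, 2.2, 12.0]
gripper_width: 0.316
```

Emit:
step_arm --pt "0 0 0.001 0 0 0 0.5" --pt "0 0 0.001 0 0 0 0.7" --pt "0 0 0.001 0 0 0 0.7" --pt "0 0 0.001 0 0 0 0.7" --pt "0 0 0.03 0 0 0 0.7" --pt "0 0 0.07 0 0 0 0.7" --pt "0 0 0.12 0 0 0 0.7" --pt "0 0 0.14 0 0 0 0.7" --pt "0.01 0.045 0.14 0 0 -0.1 1" --pt "0.02 0.09 0.14 0 0 -0.2 1" --pt "0.03 0.135 0.14 0 0 -0.3 1" --pt "0.04 0.18 0.14 0 0 -0.4 1" --pt "0.05 0.225 0.14 0 0 -0.5 1" --pt "0.06 0.27 0.14 0 0 -0.6 1" --pt "0.07 0.315 0.14 0 0 -0.7 1" --pt "0.08 0.36 0.14 0 0 -0.8 1" --pt "0.09 0.405 0.14 0 0 -0.88 1" --pt "0.103 0.45 0.14 0 0 -0.88 1" --pt "0.103 0.4595 0.14 0 0 -0.88 1" --pt "0.103 0.4595 0.14 0 0 -0.88 1"

```text
time_s: 22.95
eef_pos: [0.5457, 0.2388, 0.1825]
tcp_rot: [-3.141, 0.0, 1.573]
contact_force: [-0.5, -0.2, -0.3]
gripper_width: 1.0
```

```bash
python3 - <<'E'
from h import *
np.set_printoptions(precision=4,suppress=True)
snap("side","s4.png",(130,280,170,370),4);bot.camera("top");print(bot.read_state()["eef_pos"])
for n in ["tamper_mid","low_cup_mid","tall_cup_mid","tin_mid","scale_plate"]:
    for c in ["side","top"]:
        for d in bot.pinpoint(c,n): print(n,c,round(d["conf"],2),toworld(c,d["point"])[:3])
E
```

```text
[0.5455 0.2365 0.183 ]
tamper_mid side 0.62 [ 0.44   -0.2175  0.0447]
tamper_mid top 0.7 [ 0.4421 -0.2202  0.0438]
low_cup_mid side 0.67 [ 0.6228 -0.2178  0.0254]
low_cup_mid top 0.64 [ 0.6285 -0.2232  0.0323]
tall_cup_mid side 0.62 [0.6185 0.0581 0.0383]
tall_cup_mid side 0.58 [ 0.5295 -0.223   0.0445]
tall_cup_mid top 0.64 [ 0.5358 -0.226   0.0403]
tall_cup_mid top 0.62 [0.6228 0.0611 0.0366]
tin_mid side 0.78 [0.3629 0.2027 0.037 ]
tin_mid side 0.76 [0.5495 0.4156 0.0418]
tin_mid side 0.56 [0.5456 0.2395 0.0541]
tin_mid top 0.72 [0.5592 0.4132 0.0442]
scale_plate side 0.72 [0.4889 0.0212 0.019 ]
scale_plate top 0.87 [0.496  0.0092 0.0211]
```

View pics/s4.png

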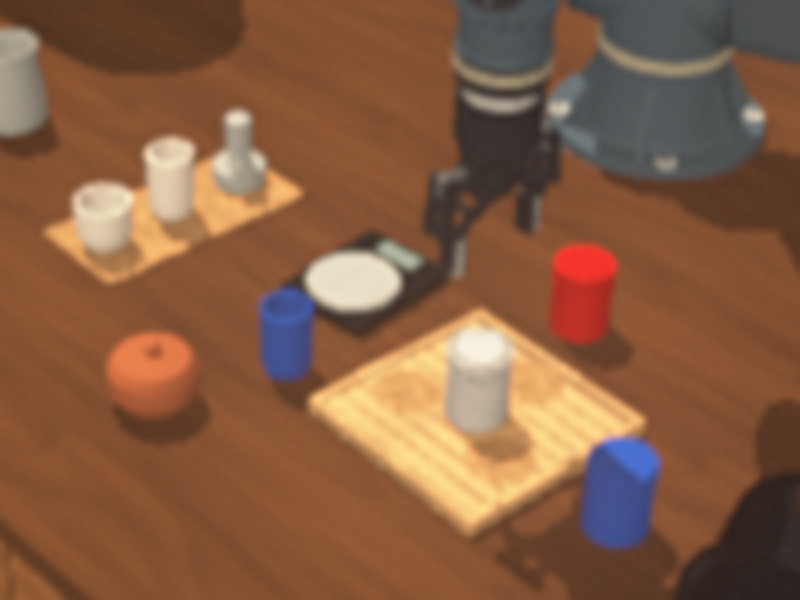

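All three stand on the mat (crop 103,217; 170,180; 238,155) and the tin is alone on the tray (478,380).

Emit:
step_arm --pt "0 0 -0.04 0 0 0 1" --pt "0 0 -0.08 0 0 0 1" --pt "0 0 -0.12 0 0 0 1" --pt "0 0 -0.143 0 0 0 1" --pt "0 0 -0.143 0 0 0 1" --pt "0 0 -0.143 0 0 0 0.6" --pt "0 0 -0.143 0 0 0 0.4" --pt "0 0 -0.143 0 0 0 0" --pt "0 0 -0.143 0 0 0 0" --pt "0 0 -0.143 0 0 0 0" --pt "0 0 -0.143 0 0 0 0" --pt "0 0 -0.143 0 0 0 0"

```text
time_s: 24.75
eef_pos: [0.5472, 0.2377, 0.0423]
tcp_rot: [3.138, -0.002, 1.57]
contact_force: [-0.2, -0.2, 7.3]
gripper_width: 0.685
```

Emit:
step_arm --pt "0 0 0.02 0 0 0 0" --pt "0 0 0.05 0 0 0 0" --pt "0 0 0.09 0 0 0 0" --pt "-0.005 -0.02 0.1 0 0 0 0" --pt "-0.014 -0.06 0.1 0 0 0 0" --pt "-0.024 -0.1 0.1 0 0 0 0" --pt "-0.034 -0.14 0.1 0 0 0 0" --pt "-0.044 -0.18 0.1 0 0 0 0" --pt "-0.05 -0.205 0.1 0 0 0 0" --pt "-0.053 -0.217 0.09 0 0 0 0" --pt "-0.054 -0.2205 0.07 0 0 0 0" --pt "-0.054 -0.2205 0.05 0 0 0 0" --pt "-0.054 -0.2205 0.03 0 0 0 0" --pt "-0.054 -0.2205 0.015 0 0 0 0" --pt "-0.054 -0.2205 0.015 0 0 0 0" --pt "-0.054 -0.2205 0.015 0 0 0 0"

```text
time_s: 26.35
eef_pos: [0.4916, 0.0168, 0.0551]
tcp_rot: [-3.141, -0.0, 1.57]
contact_force: [0.3, 0.3, -1.9]
gripper_width: 0.689
```

Emit:
step_arm --pt "0.001 0 -0.001 0 0 0 0" --pt "0.001 0 -0.002 0 0 0 0" --pt "0.001 0 -0.003 0 0 0 0" --pt "0.001 0 -0.004 0 0 0 0" --pt "0.001 0 -0.004 0 0 0 0"

```text
time_s: 26.85
eef_pos: [0.4929, 0.0167, 0.0513]
tcp_rot: [-3.142, -0.0, 1.57]
contact_force: [-0.7, 0.4, -3.2]
gripper_width: 0.691
```

Emit:
step_arm --pt "0 0 -0.001 0 0 0 0" --pt "0 0 -0.002 0 0 0 0" --pt "0 0 -0.002 0 0 0 0"

```text
time_s: 27.15
eef_pos: [0.493, 0.0167, 0.0503]
tcp_rot: [3.141, 0.0, 1.57]
contact_force: [-5.0, 0.0, 11.4]
gripper_width: 0.692
```

Contact with the plate. Release and rise.

Emit:
step_arm --pt "0 0 0 0 0 0 0.85" --pt "0 0 0 0 0 0 1" --pt "0 0 0 0 0 0 1" --pt "0 0 0 0 0 0 1" --pt "0 0 0.02 0 0 0 1" --pt "0 0 0.06 0 0 0 1" --pt "0 0 0.11 0 0 0 1" --pt "0 0 0.14 0 0 0 1" --pt "0 -0.03 0.14 0 0 0 1" --pt "0 -0.08 0.14 0 0 0 1" --pt "0 -0.12 0.14 0 0 0 1" --pt "0 -0.12 0.14 0 0 0 1"

```text
time_s: 28.35
eef_pos: [0.4929, -0.1071, 0.1892]
tcp_rot: [3.141, 0.001, 1.566]
contact_force: [-0.7, 1.2, 0.2]
gripper_width: 0.999
```

```bash
python3 - <<'E'
from h import *
np.set_printoptions(precision=4,suppress=True)
snap("side","s5.png",(140,250,170,320),5.3);bot.camera("top");print(bot.read_state()["eef_pos"])
for n in ["tin_mid"]:
    for c in ["side","top"]:
        for d in bot.pinpoint(c,n): print(n,c,round(d["conf"],2),toworld(c,d["point"])[:3])
E
```

```text
[ 0.4927 -0.1041  0.1891]
tin_mid side 0.79 [0.5531 0.4149 0.0373]
tin_mid side 0.78 [0.4955 0.016  0.0588]
tin_mid side 0.57 [0.362  0.2009 0.041 ]
tin_mid side 0.51 [ 0.4416 -0.2187  0.0459]
tin_mid top 0.61 [0.3558 0.2    0.0404]
tin_mid top 0.6 [0.5599 0.417  0.0423]
tin_mid top 0.5 [ 0.5377 -0.2217 -0.0014]
tin_mid top 0.47 [0.4928 0.0154 0.0565]
```

View pics/s5.png

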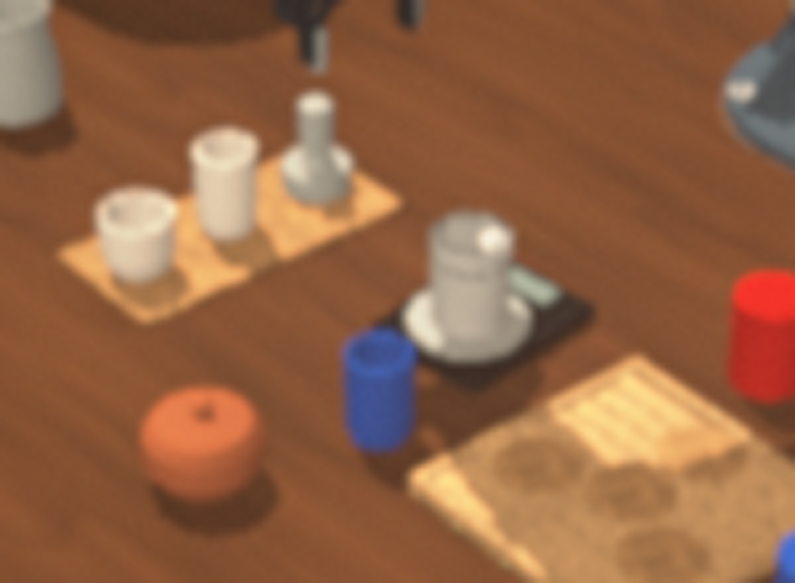

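The tin stands centred on the plate (crop 470,320). Next, the tamper goes back.

Emit:
step_arm --pt "-0.01 -0.03 0 0 0 0.14 0.85" --pt "-0.02 -0.06 0 0 0 0.28 0.85" --pt "-0.03 -0.09 0 0 0 0.42 0.85" --pt "-0.05 -0.119 0 0 0 0.56 0.85" --pt "-0.05 -0.119 0 0 0 0.7 0.85" --pt "-0.05 -0.119 0 0 0 0.84 0.85" --pt "-0.05 -0.119 0 0 0 0.88 0.85" --pt "-0.05 -0.119 0 0 0 0.88 0.85" --pt "-0.05 -0.119 -0.04 0 0 0.88 0.85" --pt "-0.05 -0.119 -0.08 0 0 0.88 0.85" --pt "-0.05 -0.119 -0.12 0 0 0.88 0.85" --pt "-0.05 -0.119 -0.1445 0 0 0.88 0.85" --pt "-0.05 -0.119 -0.1445 0 0 0.88 0.85" --pt "-0.05 -0.119 -0.1445 0 0 0.88 0.85"

```text
time_s: 29.95
eef_pos: [0.4433, -0.2218, 0.0452]
tcp_rot: [-3.141, -0.0, 2.45]
contact_force: [-0.7, -0.1, 0.8]
gripper_width: 0.848
```

Emit:
step_arm --pt "0 0 0 0 0 0 0.5" --pt "0 0 0 0 0 0 0.4" --pt "0 0 0 0 0 0 0.3" --pt "0 0 0 0 0 0 0" --pt "0 0 0 0 0 0 0" --pt "0 0 0 0 0 0 0" --pt "0 0 0 0 0 0 0"

```text
time_s: 30.65
eef_pos: [0.4435, -0.2228, 0.046]
tcp_rot: [3.141, 0.002, 2.449]
contact_force: [-2.8, -0.4, 6.7]
gripper_width: 0.312
```

Emit:
step_arm --pt "0 0 0.02 0 0 0 0" --pt "0 0 0.05 0 0 0 0" --pt "0 0 0.09 0 0 0 0" --pt "0 0 0.13 0 0 0 0" --pt "0.002 0.02 0.15 0 0 0 0" --pt "0.004 0.06 0.15 0 0 0 0" --pt "0.006 0.1 0.15 0 0 0 0" --pt "0.009 0.14 0.15 0 0 0 0" --pt "0.012 0.18 0.15 0 0 0 0" --pt "0.016 0.22 0.15 0 0 0 0" --pt "0.02 0.26 0.15 0 0 0 0" --pt "0.024 0.3 0.15 0 0 0 0" --pt "0.028 0.34 0.15 0 0 0 0" --pt "0.03 0.38 0.15 0 0 0 0" --pt "0.033 0.42 0.14 0 0 0 0" --pt "0.033 0.45 0.12 0 0 0 0" --pt "0.033 0.4635 0.09 0 0 0 0" --pt "0.033 0.4635 0.05 0 0 0 0" --pt "0.033 0.4635 0.03 0 0 0 0" --pt "0.033 0.4635 0.02 0 0 0 0"

```text
time_s: 32.65
eef_pos: [0.4743, 0.2406, 0.0626]
tcp_rot: [-3.138, -0.002, 2.45]
contact_force: [0.2, -0.3, -3.5]
gripper_width: 0.315
```

Emit:
step_arm --pt "0 0 -0.002 0 0 0 0" --pt "0 0 -0.005 0 0 0 0" --pt "0 0 -0.007 0 0 0 0" --pt "0 0 -0.007 0 0 0 0" --pt "0 0 -0.007 0 0 0 0"

```text
time_s: 33.15
eef_pos: [0.4763, 0.2413, 0.0584]
tcp_rot: [3.141, 0.0, 2.45]
contact_force: [-0.4, -0.1, -4.5]
gripper_width: 0.313
```

Emit:
step_arm --pt "0 0 -0.002 0 0 0 0" --pt "0 0 -0.003 0 0 0 0" --pt "0 0 -0.004 0 0 0 0" --pt "0 0 -0.0045 0 0 0 0" --pt "0 0 -0.0045 0 0 0 0"

```text
time_s: 33.65
eef_pos: [0.4761, 0.2412, 0.0549]
tcp_rot: [3.14, 0.001, 2.45]
contact_force: [-5.7, -3.6, 16.4]
gripper_width: 0.306
```

Emit:
step_arm --pt "0 0 0.001 0 0 0 0.5" --pt "0 0 0.001 0 0 0 0.75" --pt "0 0 0.001 0 0 0 0.75" --pt "0 0 0.001 0 0 0 0.75" --pt "0 0 0.03 0 0 0 0.8" --pt "0 0 0.07 0 0 0 0.85" --pt "0 0 0.12 0 0 0 0.85" --pt "0 0 0.14 0 0 0 0.85" --pt "0.006 -0.045 0.14 0 0 -0.05 0.85" --pt "0.012 -0.09 0.14 0 0 -0.1 0.85" --pt "0.018 -0.135 0.14 0 0 -0.15 0.85" --pt "0.025 -0.18 0.14 0 0 -0.2 0.85" --pt "0.031 -0.225 0.14 0 0 -0.25 0.85" --pt "0.038 -0.27 0.14 0 0 -0.3 0.85" --pt "0.045 -0.315 0.14 0 0 -0.35 0.85" --pt "0.05 -0.36 0.14 0 0 -0.4 0.85" --pt "0.055 -0.41 0.14 0 0 -0.45 0.85" --pt "0.059 -0.455 0.14 0 0 -0.48 0.85" --pt "0.059 -0.4637 0.14 0 0 -0.48 0.85" --pt "0.059 -0.4637 0.14 0 0 -0.48 0.85"

```text
time_s: 35.65
eef_pos: [0.5346, -0.2241, 0.1926]
tcp_rot: [-3.141, -0.001, 1.967]
contact_force: [0.2, -0.7, 0.1]
gripper_width: 0.849
```

```bash
python3 - <<'E'
from h import *
np.set_printoptions(precision=4,suppress=True)
bot.camera("side");bot.camera("top");print(bot.read_state()["eef_pos"],bot.read_state()["tcp_rot"])
for n in ["tamper_mid","tall_cup_mid","tin_mid"]:
    for c in ["side","top"]:
        for d in bot.pinpoint(c,n): print(n,c,round(d["conf"],2),toworld(c,d["point"])[:3])
E
```

```text
[ 0.5347 -0.2218  0.193 ] [-3.1411 -0.0009  1.97  ]
tamper_mid side 0.66 [0.4735 0.2415 0.0565]
tamper_mid side 0.36 [ 0.5471 -0.5017  0.0006]
tamper_mid side 0.25 [ 0.5285 -0.2246  0.0424]
tamper_mid top 0.71 [0.4777 0.2434 0.0556]
tall_cup_mid side 0.51 [ 0.5308 -0.2247  0.041 ]
tall_cup_mid side 0.49 [0.6203 0.0629 0.0402]
tall_cup_mid top 0.61 [0.627  0.0583 0.0397]
tin_mid side 0.84 [0.4934 0.0173 0.0583]
tin_mid side 0.78 [0.5512 0.4159 0.0385]
tin_mid side 0.68 [0.3614 0.2023 0.0398]
tin_mid top 0.72 [0.4933 0.0142 0.0566]
tin_mid top 0.65 [ 0.5377 -0.2214  0.0004]
tin_mid top 0.51 [0.5583 0.415  0.0454]
tin_mid top 0.45 [0.3586 0.2003 0.039 ]
```

Tamper is back within a few mm. Descend on the tall cup.

Emit:
step_arm --pt "0 0 -0.04 0 0 0 0.85" --pt "0 0 -0.08 0 0 0 0.85" --pt "0 0 -0.12 0 0 0 0.85" --pt "0 0 -0.15 0 0 0 0.85" --pt "0 0 -0.157 0 0 0 0.85" --pt "0 0 -0.157 0 0 0 0.85" --pt "0 0 -0.157 0 0 0 0.6" --pt "0 0 -0.157 0 0 0 0.4" --pt "0 0 -0.157 0 0 0 0" --pt "0 0 -0.157 0 0 0 0" --pt "0 0 -0.157 0 0 0 0" --pt "0 0 -0.157 0 0 0 0"

```text
time_s: 37.25
eef_pos: [0.5363, -0.2229, 0.0385]
tcp_rot: [3.139, 0.002, 1.97]
contact_force: [-0.3, 1.2, 5.7]
gripper_width: 0.577
```

Emit:
step_arm --pt "0 0 0.02 0 0 0 0" --pt "0 0 0.05 0 0 0 0" --pt "0 0 0.09 0 0 0 0" --pt "0 0 0.13 0 0 0 0" --pt "0 0.02 0.14 0 0 0 0" --pt "0.005 0.05 0.15 0 0 0 0" --pt "0.008 0.09 0.15 0 0 0 0" --pt "0.012 0.13 0.15 0 0 0 0" --pt "0.016 0.17 0.15 0 0 0 0" --pt "0.02 0.21 0.15 0 0 0 0" --pt "0.024 0.25 0.15 0 0 0 0" --pt "0.028 0.29 0.15 0 0 0 0" --pt "0.032 0.33 0.15 0 0 0 0" --pt "0.036 0.37 0.14 0 0 0 0" --pt "0.036 0.39 0.12 0 0 0 0" --pt "0.036 0.397 0.09 0 0 0 0" --pt "0.036 0.397 0.06 0 0 0 0" --pt "0.036 0.397 0.04 0 0 0 0" --pt "0.036 0.397 0.025 0 0 0 0" --pt "0.036 0.397 0.015 0 0 0 0"

```text
time_s: 39.25
eef_pos: [0.5708, 0.1745, 0.051]
tcp_rot: [-3.142, 0.0, 1.97]
contact_force: [0.2, -0.2, -1.6]
gripper_width: 0.578
```

Emit:
step_arm --pt "0 0 -0.002 0 0 0 0" --pt "0 0 -0.002 0 0 0 0" --pt "0 0 -0.002 0 0 0 0"

```text
time_s: 39.55
eef_pos: [0.5716, 0.1746, 0.0504]
tcp_rot: [3.14, 0.0, 1.97]
contact_force: [0.5, -0.4, -1.0]
gripper_width: 0.572
```

Emit:
step_arm --pt "0 0 -0.001 0 0 0 0" --pt "0 0 -0.002 0 0 0 0" --pt "0 0 -0.003 0 0 0 0" --pt "0 0 -0.004 0 0 0 0" --pt "0 0 -0.004 0 0 0 0"

```text
time_s: 40.05
eef_pos: [0.5713, 0.1746, 0.0474]
tcp_rot: [3.14, 0.0, 1.97]
contact_force: [-5.9, -2.0, 17.4]
gripper_width: 0.578
```

Emit:
step_arm --pt "0 0 0.001 0 0 0 0.7" --pt "0 0 0.001 0 0 0 0.9" --pt "0 0 0.001 0 0 0 0.9" --pt "0 0 0.001 0 0 0 0.9" --pt "0 0 0.03 0 0 0 0.9" --pt "0 0 0.07 0 0 0 0.9" --pt "0 0 0.12 0 0 0 1" --pt "0 0 0.14 0 0 0 1" --pt "0.006 -0.045 0.14 0 0 -0.1 1" --pt "0.012 -0.09 0.14 0 0 -0.22 1" --pt "0.018 -0.135 0.14 0 0 -0.34 1" --pt "0.025 -0.18 0.14 0 0 -0.46 1" --pt "0.031 -0.225 0.14 0 0 -0.58 1" --pt "0.038 -0.27 0.14 0 0 -0.7 1" --pt "0.045 -0.315 0.14 0 0 -0.8 1" --pt "0.05 -0.36 0.14 0 0 -0.89 1" --pt "0.055 -0.396 0.14 0 0 -0.89 1" --pt "0.055 -0.398 0.14 0 0 -0.89 1" --pt "0.055 -0.398 0.14 0 0 -0.89 1" --pt "0.055 -0.398 0.14 0 0 -0.89 1"

```text
time_s: 42.05
eef_pos: [0.6257, -0.2227, 0.185]
tcp_rot: [-3.141, -0.0, 1.08]
contact_force: [-1.2, -0.3, 0.3]
gripper_width: 1.001
```

Emit:
step_arm --pt "0 0 -0.04 0 0 0 1" --pt "0 0 -0.08 0 0 0 1" --pt "0 0 -0.12 0 0 0 1" --pt "0 0 -0.15 0 0 0 1" --pt "0 0 -0.156 0 0 0 1" --pt "0 0 -0.156 0 0 0 1"

```text
time_s: 42.65
eef_pos: [0.6256, -0.2222, 0.029]
tcp_rot: [-3.14, 0.0, 1.081]
contact_force: [0.1, -0.1, -0.1]
gripper_width: 1.0
```

Emit:
step_arm --pt "0 0 -0.003 0 0 0 0.7" --pt "0 0 -0.003 0 0 0 0.5" --pt "0 0 -0.003 0 0 0 0" --pt "0 0 -0.003 0 0 0 0" --pt "0 0 -0.003 0 0 0 0" --pt "0 0 -0.003 0 0 0 0"

```text
time_s: 43.25
eef_pos: [0.6272, -0.2238, 0.0284]
tcp_rot: [3.138, -0.001, 1.08]
contact_force: [-0.7, 1.7, 6.6]
gripper_width: 0.669
```

Emit:
step_arm --pt "0 0 0.02 0 0 0 0" --pt "0 0 0.06 0 0 0 0" --pt "0 0 0.1 0 0 0 0" --pt "0 0 0.14 0 0 0 0" --pt "-0.002 0.02 0.16 0 0 0 0" --pt "-0.005 0.06 0.16 0 0 0 0" --pt "-0.009 0.1 0.16 0 0 0 0" --pt "-0.013 0.14 0.16 0 0 0 0" --pt "-0.017 0.18 0.16 0 0 0 0" --pt "-0.02 0.22 0.16 0 0 0 0" --pt "-0.024 0.26 0.16 0 0 0 0" --pt "-0.028 0.3 0.16 0 0 0 0" --pt "-0.032 0.34 0.16 0 0 0 0" --pt "-0.036 0.38 0.16 0 0 0 0" --pt "-0.04 0.42 0.16 0 0 0 0" --pt "-0.044 0.46 0.16 0 0 0 0" --pt "-0.047 0.5 0.16 0 0 0 0" --pt "-0.047 0.52 0.15 0 0 0 0" --pt "-0.047 0.523 0.13 0 0 0 0" --pt "-0.047 0.523 0.1 0 0 0 0"

```text
time_s: 45.25
eef_pos: [0.5798, 0.3008, 0.127]
tcp_rot: [3.14, -0.003, 1.081]
contact_force: [-0.0, 1.0, -1.2]
gripper_width: 0.672
```

Emit:
step_arm --pt "0 0 -0.03 0 0 0 0" --pt "0 0 -0.055 0 0 0 0" --pt "0 0 -0.07 0 0 0 0" --pt "0 0 -0.082 0 0 0 0" --pt "0 0 -0.085 0 0 0 0" --pt "0 0 -0.085 0 0 0 0"

```text
time_s: 45.85
eef_pos: [0.5791, 0.2993, 0.0413]
tcp_rot: [-3.142, 0.0, 1.08]
contact_force: [0.7, 0.6, -1.1]
gripper_width: 0.671
```

Emit:
step_arm --pt "0 0 -0.001 0 0 0 0" --pt "0 0 -0.002 0 0 0 0" --pt "0 0 -0.003 0 0 0 0" --pt "0 0 -0.004 0 0 0 0" --pt "0 0 -0.0045 0 0 0 0" --pt "0 0 -0.0045 0 0 0 0"

```text
time_s: 46.45
eef_pos: [0.5791, 0.2996, 0.0374]
tcp_rot: [3.141, -0.001, 1.08]
contact_force: [-1.5, -0.2, 4.2]
gripper_width: 0.671
```

Contact. Release, rise and clear away.

Emit:
step_arm --pt "0 0 0 0 0 0 0.8" --pt "0 0 0 0 0 0 1" --pt "0 0 0 0 0 0 1" --pt "0 0 0 0 0 0 1" --pt "0 0 0.03 0 0 0 1" --pt "0 0 0.07 0 0 0 1" --pt "0 0 0.12 0 0 0 1" --pt "0 0 0.16 0 0 0 1" --pt "0 0 0.2 0 0 0 1" --pt "-0.04 0 0.22 0 0 0 1" --pt "-0.08 0 0.22 0 0 0 1" --pt "-0.13 0 0.22 0 0 0 1" --pt "-0.18 0 0.22 0 0 0 1" --pt "-0.22 0 0.22 0 0 0 1" --pt "-0.22 0 0.22 0 0 0 1"

```text
time_s: 47.95
eef_pos: [0.3547, 0.2988, 0.2575]
tcp_rot: [-3.141, 0.0, 1.082]
contact_force: [-0.4, -0.0, 0.1]
gripper_width: 1.0
```

```bash
python3 - <<'E'
from h import *
np.set_printoptions(precision=4,suppress=True)
snap("side","s6.png",(140,290,170,370),4);snap("top","t2.png",(145,250,150,370),3.6)
for n in ["tamper_mid","tall_cup_mid","low_cup_mid","tin_mid","kettle","sugar_bowl"]:
    for c in ["side","top"]:
        for d in bot.pinpoint(c,n)[:3]: print(n,c,round(d["conf"],2),toworld(c,d["point"])[:3])
E
```

```text
tamper_mid side 0.72 [0.4712 0.2441 0.0533]
tamper_mid top 0.54 [0.4755 0.2404 0.0564]
tall_cup_mid side 0.84 [0.6199 0.0628 0.0387]
tall_cup_mid side 0.79 [0.5653 0.1727 0.0513]
tall_cup_mid top 0.63 [0.6261 0.0576 0.0364]
tall_cup_mid top 0.46 [0.5713 0.171  0.0507]
tall_cup_mid top 0.28 [0.4761 0.2427 0.0533]
low_cup_mid side 0.61 [0.5778 0.3036 0.0349]
low_cup_mid top 0.63 [0.5819 0.2961 0.0393]
tin_mid side 0.92 [0.5495 0.4155 0.0388]
tin_mid side 0.8 [0.3596 0.2017 0.0381]
tin_mid side 0.62 [0.4948 0.0156 0.0583]
tin_mid top 0.75 [0.5579 0.4167 0.0444]
tin_mid top 0.55 [0.3598 0.2005 0.0403]
tin_mid top 0.47 [0.4928 0.0138 0.0562]
kettle side 0.55 [ 0.5497  0.6003 -0.0012]
kettle top 0.84 [0.5533 0.5944 0.0008]
sugar_bowl side 0.7 [0.4734 0.2463 0.056 ]
sugar_bowl side 0.65 [ 0.7447  0.0181 -0.0016]
sugar_bowl top 0.62 [0.7459 0.0138 0.0001]
sugar_bowl top 0.48 [0.5803 0.2988 0.0375]
```

View pics/s6.png

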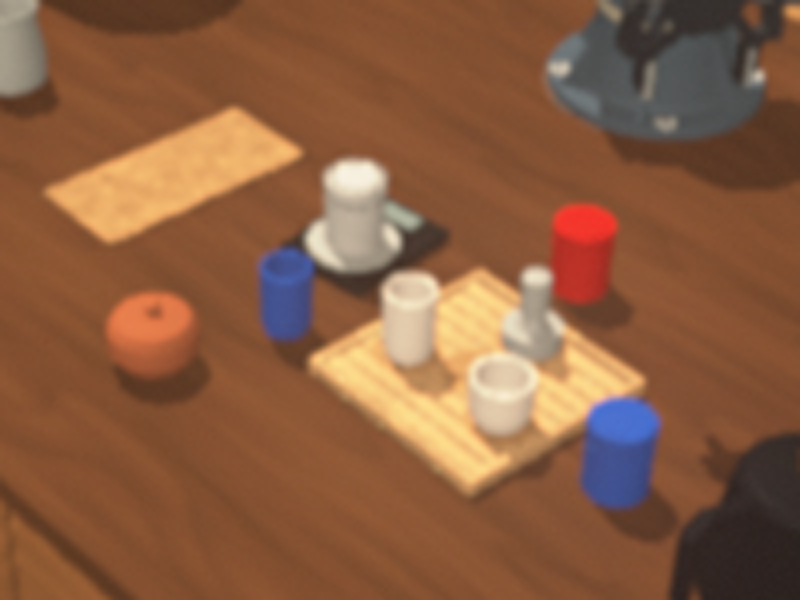

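View pics/t2.png

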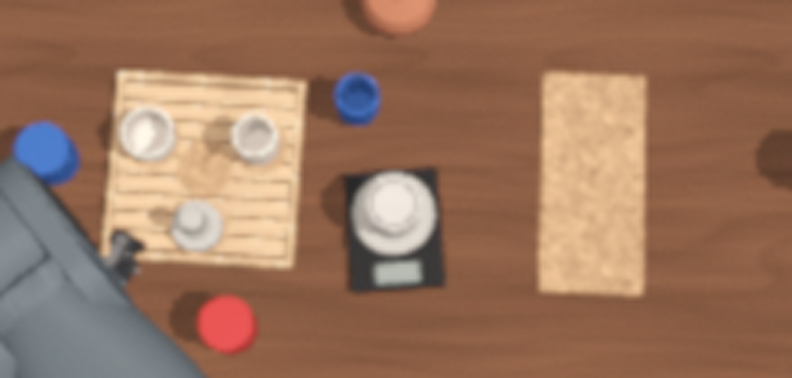

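All the pieces are in place: cups at (146,133) and (254,137), tamper at (196,225), the same as at the start within about a pixel, and the tin centred on the plate. Handing in.

```bash
python3 -c "
from cell import bot
print(bot.close_job())"
```

```text
the job is handed in; nothing more can be done
None
```

The job is handed in at about 48 s of the 150 s allowed; no verdict is reported. I moved the low cup, tall cup and tamper to the cork mat and stood the tin on the scale plate. I then put the three back on their own tray spots and left the tin's spot empty.

**Last checks:**
- **Cups and tamper:** all three stand upright, released, and within about 3 mm of their starting spots by pixel comparison and gripper readings.
- **Tin:** it is upright at about (0.493, 0.015). My estimate of the plate centre is (0.493, 0.017).
- **Kettle and sugar bowl:** both measured unmoved. The milk pitcher was not measured again, but the arm stayed clear of it.
- **Look-alikes:** the blue and red tins and the blue cup still stand where they were.

**Disagreements:** the side and top cameras differed by 4–8 mm on some points, and the detectors gave a few false hits, such as taking the tamper for the sugar bowl. No check failed.

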